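Dock the card terminal on the consulting-room desk

TASK

Push the card terminal along the desk into the mouth of its charging dock until its head sits fully home, square against the dock's back stop; then press the round button on top of the dock right down to lock it, and let it spring back. The terminal is only pushed, never picked up or tipped, and stays home; leave the bottle, the mouse and the stapler where they are.

Things in the scene. Friction and masses are not known exactly. Their poses are not given: they have to be found in the camera images.
- terminal: Loose flat grey plastic box, 150 (x) x 96 (y) x 38 (z) mm, 0.3 to 0.55 kg, lying keys up. Origin: centre of the underside; x points to the head (screen) end, which goes into the dock; z up. The tail face, 75 mm behind the origin, is flat and vertical. Starts 250 to 310 mm before the dock's stop face, within 45 mm of its centre line and 0.3 rad of its direction. Head corners rounded 12 mm. Slippery: slides under 2 N.
- terminal_head (a point): Middle of the terminal's head face, 75 mm ahead of its origin along its x and 15 mm above its underside. Same axes as the terminal.
- dock: White plastic, fixed, no floor. Origin: on the desk, middle of the stop face; x points from the mouth inwards (push direction), z up. Behind the stop: block 70 long, 141 wide, 46 mm high. Before it: two guides 14 thick, 26 mm high, 101 mm apart inside from x = 0 to -70, then flaring at 0.5 rad to 145 mm at x = -110. Terminal home: terminal_head at x = 0, y = 0, x axes parallel.
- lock_button_top (a point): Centre of the top of the round lock button, 26 mm across, on top of the dock's block, 38 mm behind the stop face on the dock's centre line. It is pressed straight down.
- lock_button (a joint): Travel of the lock button: 0 when up, 0.006 m when fully down; a spring pushes it back, fully down takes about 5 N.
- sanitiser: Bystander: standing closed bottle, 56 mm across, 140 mm high, beyond the dock's mouth on the side away from the robot. Origin: centre of its underside.
- mouse: Bystander: white computer mouse, 100 x 55 x 32 mm, on the side of the terminal's path away from the robot. Origin: centre of its underside.
- stapler: Bystander: black stapler, 130 x 34 x 49 mm, lying behind the dock (beyond its block). Origin: centre of its underside.
Mind the look-alikes: they are no part of the job. There is more than one size of the dock; the job needs the larger.

How it is judged (in metres and radians):
On the way, in this order (a step that is already met when the one before it is completed fails the run):
1. the terminal is pushed fully home in the dock (x of terminal_head in the frame of dock above -0.005 m and y of terminal_head in the frame of dock between -0.008 and 0.008 m and angle between the x axis of terminal and the x axis of dock, either way round below 0.06 rad and angle between terminal's own z axis and vertical below 0.08 rad and height (world z) of terminal below 0.005 m), for 0.2 s.
2. with the terminal home, the lock button is pressed right down (all of step 1 and value of joint lock_button above 0.0045 m), for 0.05 s.
At the end, for the whole second after the job is handed in: The terminal lies flat and at rest on the desk with the middle of its head within 5 mm of the dock's stop face and 8 mm of its centre line, square to the dock within 0.06 rad; the lock button has been pressed at least 4.5 mm down after the terminal was home, and is up again (all of step 1 and linear speed of terminal below 0.01 m/s and value of joint lock_button below 0.002 m); the robot touches nothing.
It fails at once if the terminal is lifted more than 12 mm off the desk (height (world z) of terminal above 0.012 m).
It fails at once if the terminal is tipped by more than 0.2 rad (angle between terminal's own z axis and vertical above 0.2 rad).
It fails at once if the sanitiser is moved more than 15 mm or knocked over (distance of sanitiser from where it was at the start of the episode above 0.015 m or angle between sanitiser's own z axis and vertical above 0.3 rad).
It fails at once if the mouse is moved more than 15 mm or knocked over (distance of mouse from where it was at the start of the episode above 0.015 m or angle between mouse's own z axis and vertical above 0.3 rad).
It fails at once if the stapler is moved more than 15 mm or knocked over (distance of stapler from where it was at the start of the episode above 0.015 m or angle between stapler's own z axis and vertical above 0.3 rad).
It also fails if it takes over 67 s, if anything falls off the work surface, if the arm or the gripper's body presses on something with over 40 N, if the wrist force passes 120 N, or if a joint passes its speed limit or range.

ROBOT

A 6-joint arm with a two-finger parallel gripper is mounted at the origin on the work surface. World frame = base frame: x ahead of the robot, y to its left, z up, the work surface at z = 0. Lengths are in mm, angles in rad, forces in N, time in s.
With the tool pointing down it reaches from about 375 to 750 mm from the base axis. Payload 9 kg.
Tool frame: the origin (TCP) lies at the very end of the fingers, on their centre line; the grasp point (between the pads) lies grip_depth behind it (grip_depth is the distance from the TCP to the grasp point, in mm); x points along the fingers, y is the direction in which the jaws open and shut, and the axes are right-handed (so a half turn about x gives the same grasp; the last joint's range is limited). The gripper opens to 85 mm and grips with 20 to 120 N. Pads are 22 mm wide; open, the fingers measure 114 mm over their backs; the gripper's body (76 mm by 85 mm) begins 54 mm behind the grasp point. The pads swing forward as they close: fully open they stand 13 mm farther back than shut.
Start: joints at [0.998, 0.104, 0.097, 1.564, 0, 1.353], TCP at [208.448, 562.66, 231.331] pointing down, gripper open.
Joint ranges: [-2.99, 2.99], [-0.84, 1.86], [-1.1, 1.16], [-1.84, 2.11], [-1.51, 1.56], [-3.14, 3.14]. Speed limits (rad/s): [2.22, 2.22, 2.57, 3.14, 3.14, 3.14].

INTERFACE

Orientations are given as a unit quaternion [x, y, z, w].
In Python, from rig import * gives the robot as it stands.
- The arm moves only by the tool servo_tool, never from a script. Its argument "increments" is a list of rows, each a list of 3 entries, a list of its own where there are three numbers: the finger opening in m, from 0 to 0.0854, then the shift along the tool's x, y, z in m, then the turn, a rotation vector about the tool's x, y, z in rad. In form: [[fingers, [x, y, z], [wx, wy, wz]], ...]. A call has 1 to 20 rows; each row shifts and turns the commanded pose from where the row before left it, along the tool's axes as they then stand; what a row does not reach is not made up. A row lasts 1/12 s, in which the tool goes at most 41.7 mm and 7.16 degrees, less where a joint would pass 70% of its speed; a pose out of reach is approached as far as the arm can. A call is refused whole if a number of a shift passes 0.0417 or a number of a turn 0.125, either way. A call with a gripper value outside its range is refused whole. The fingers move at their own pace and stop on an object; "force" is the grip in N (left out, the last holds). Time passes only in rows, so rows that do not move let the fingers close. It gives the time, the measured TCP pose, the force and the opening at its end, in the units of the state.
- get_state(): the state, without advancing time (a new reading comes with each control period).
- grab_frame(name): name is "scene" or "top" or "wrist"; returns a dict with "color" (480x640x3 uint8, red, green, blue), "fx", "fy", "cx", "cy" (pixels), "rvec" (rotation vector, rad) and "tvec" (3), from world to camera coordinates, as OpenCV has them; the wrist camera has in their place "T_tool_cam" (4x4, takes a point from camera to tool coordinates, whose origin is the TCP and whose axes are the tool frame's). Camera axes: x right, y down, z forward; pixel columns grow to the right and rows downward; lengths in mm; the calibration is good to about 2 mm. The wrist camera is an equidistant fisheye: a pixel r from the principal point sees the ray r / f radians off the axis. A picture is of the moment at which its call begins: read the wrist's pose just before it. There is no depth.
- job_done(): hands the job in, once; it reports no verdict.
Trained networks look in the newest picture that a camera, given by its name, has taken for a name from the list of things; names that differ only in an ending like _2 or _b are one class to them, and where a whole thing is asked for, a point or a joint stands for the part that bears it (a point fixed in the world has none). Each returns a list of dicts, best first, with "conf" (0 to 1); they miss things now and then, are a little off and sometimes report something else, mostly with a low value. They report only what shows in the picture. A call takes as long as a camera call. They do not tell look-alikes from the thing itself.
- outline_of(thing, camera): "mask" (480x640 bool, what is visible of it) and "position" ([row, column] in pixels, amid what is visible of it).
The state is a dict: "clock": time; "joints": joint angles; "dq": joint speeds; "joint_torque": joint torques, N m; "eef_pos": TCP position; "tcp_rot": TCP orientation; "force": force on the tool from outside, world axes, zero at the start; "torque": the same for the moment, N m; "gripper_width": finger opening in mm.
Only numpy, scipy, OpenCV 4.12 (cv2) and the standard library are available. Lean on these libraries where they do the work, as an engineer would, in place of code of your own. Each camera call takes 0.05 s, during which the arm holds its last target. There are 200 camera calls.

## Working session

There is one attempt and no reset: what is moved stays moved. The work goes in short steps, Python scripts to look and compute and a tool call to move; the robot and the scene stay as the last step left them, time stands still between calls to the robot, and variables do not carry over. Pictures are saved under pics/ and viewed, about 8 in all and at most 12, crops included, and the job is handed in when it is done.

Besides the shell and the picture viewer there is one more tool, called in YAML: its name, and indented under it one key for each argument. servo_tool: Moves the arm, as the interface text tells. Its arguments: {"type":"object","properties":{"increments":{"type":"array","items":{"type":"array"}},"force":{"type":"number"}},"required":["increments"]}

```bash
mkdir -p pics; cat > h.py <<'E'
from rig import *
import numpy as np, cv2
from scipy.spatial.transform import Rotation as R
def cam(f):
    return np.array([[f['fx'],0,f['cx']],[0,f['fy'],f['cy']],[0,0,1]]),np.array(f['rvec'],float),np.array(f['tvec'],float)
def ground(f,uv,z):
    K,r,t=cam(f);M=cv2.Rodrigues(r)[0]
    d=np.linalg.inv(K)@np.c_[np.atleast_2d(uv),np.ones(len(np.atleast_2d(uv)))].T
    d=(M.T@d).T;c=-M.T@t.ravel()
    return c+d*((z-c[2])/d[:,2])[:,None]
def proj(f,P):
    K,r,t=cam(f);return cv2.projectPoints(np.array(P,float).reshape(-1,1,3),r,t,K,None)[0].reshape(-1,2)
E
python3 - <<'E'
from h import *
s=get_state();print(s)
for n in ['top','scene']:
    f=grab_frame(n);cv2.imwrite(f'pics/{n}0.png',f['color'][:,:,::-1]);np.save(f'{n}0.npy',f,allow_pickle=True)
    K,r,t=cam(f);print(n,K.tolist(),-cv2.Rodrigues(r)[0].T@t.ravel())
    for th in ['terminal','dock','lock_button_top','sanitiser','mouse','stapler']:
        for o in outline_of(th,n):
            m=o['mask'].astype(np.uint8);print(th,o['conf'],o['position'],m.sum(),cv2.boundingRect(m))
            print('   ',ground(f,[o['position'][::-1]],{'terminal':38,'dock':46,'lock_button_top':50}.get(th,20)).round(0).tolist())
E
```

```text
{'clock': 0.0, 'joints': array([9.98288707e-01, 1.04675274e-01, 9.64299374e-02, 1.56388261e+00,
       7.64318322e-06, 1.35309864e+00]), 'dq': array([-7.75063967e-04, -1.58215923e-04,  8.94816725e-05,  4.00354416e-03,
       -1.76876324e-04,  1.49468897e-03]), 'joint_torque': array([ 3.22933010e-03, -5.56927228e+01,  5.03651369e+01,  1.67364255e-02,
       -9.51740549e-05, -6.22794701e-06]), 'eef_pos': array([208.24699753, 562.34072812, 230.5147403 ]), 'tcp_rot': array([ 0.12435377,  0.69619227, -0.12522074,  0.69582486]), 'force': array([0.48249059, 0.11566914, 0.34523842]), 'torque': array([0.01140569, 0.01166227, 0.0073688 ]), 'gripper_width': 85.1908993929632}
top [[622.9421452113336, 0.0, 322.15201329180275], [0.0, 622.9421452113336, 247.5442509191991], [0.0, 0.0, 1.0]] [ 511.80766749  120.30535719 1213.54558511]
terminal 0.73 [280.4, 451.9] 4178 (406, 252, 86, 56)
    [[500.0, -152.0, 38.0]]
dock 0.96 [342.7, 196.5] 2031 (168, 312, 83, 77)
    [[382.0, 327.0, 46.0]]
dock 0.92 [253.3, 282.0] 3825 (250, 215, 104, 91)
    [[549.0, 170.0, 46.0]]
lock_button_top 0.71 [254.3, 269.0] 
[... 627 characters left out ...]
1, 325.5] 3899 (252, 175, 115, 104)
    [[566.0, 159.0, 46.0]]
dock 0.62 [134.1, 312.0] 1569 (271, 112, 70, 56)
    [[396.0, 307.0, 46.0]]
dock 0.46 [195.2, 378.3] 1434 (354, 168, 50, 58)
    [[610.0, 270.0, 46.0]]
lock_button_top 0.59 [120.5, 321.9] 53 (317, 119, 8, 8)
    [[386.0, 351.0, 50.0]]
lock_button_top 0.46 [191.2, 327.4] 123 (325, 189, 13, 12)
    [[530.0, 206.0, 50.0]]
sanitiser 0.79 [308.0, 340.5] 1568 (324, 281, 35, 58)
    [[709.0, 39.0, 20.0]]
mouse 0.56 [393.3, 243.0] 2029 (213, 360, 59, 66)
    [[691.0, -183.0, 20.0]]
stapler 0.68 [197.7, 377.1] 1381 (355, 168, 50, 57)
    [[602.0, 281.0, 20.0]]
stapler 0.59 [304.1, 187.4] 5152 (134, 262, 99, 96)
    [[500.0, -140.0, 20.0]]
```

View pics/top0.png

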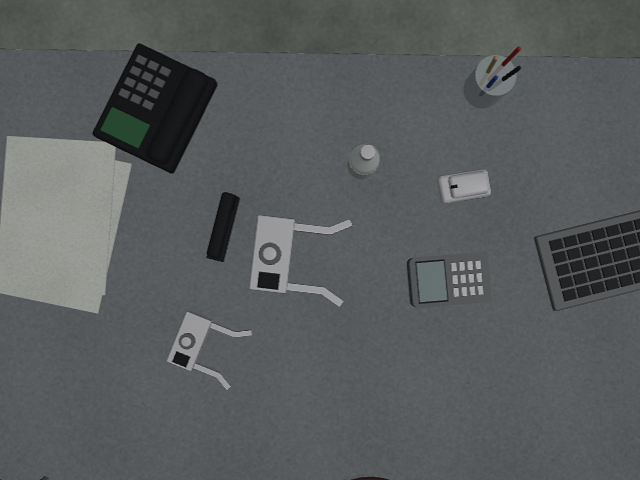

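View pics/scene0.png

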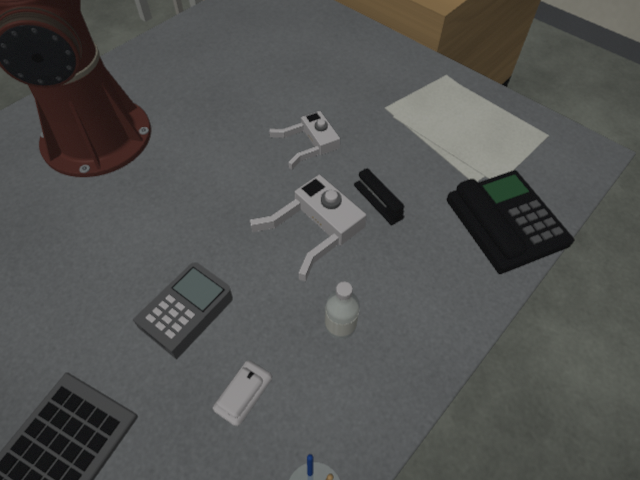

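Top view: the large dock is at about (282,253), its mouth opening right, with its button at (269,254). A small look-alike dock is at (196,343). The terminal is at (450,280), head to the left. The black phone, calculator-style keyboard and others are not part of the job. Block height at (270,254) is ~75 px = 141 mm, so that is the larger dock. Next I'll fit the poses by silhouette and overlay them on an enlarged crop.

```bash
cat >> h.py <<'E'
from scipy.optimize import minimize
def box(x0,x1,y0,y1,z0,z1): return np.array([[x,y,z] for x in(x0,x1) for y in(y0,y1) for z in(z0,z1)],float)
def rc(): # terminal with rounded head corners
    a=np.linspace(0,np.pi/2,5);p=[(-75,-48),(-75,48)]+[(63+12*np.cos(t),s*(36+12*np.sin(t))) for t in a for s in(1,-1)]
    return np.array([[x,y,z] for x,y in p for z in(0,38)],float)
def flare(s):
    y0=50.5;y1=72.5;n=14*np.array([np.sin(.5),np.cos(.5)])
    p=[(-70,y0),(-110,y1),(-110+n[0],y1+n[1]),(-70+n[0],y0+n[1])]
    return np.array([[x,s*y,z] for x,y in p for z in(0,26)],float)
TERM=[rc()]
DOCK=[box(0,70,-70.5,70.5,0,46),box(-70,0,50.5,64.5,0,26),box(-70,0,-64.5,-50.5,0,26),flare(1),flare(-1)]
def place(P,q): return P@R.from_euler('z',q[2]).as_matrix().T+[q[0],q[1],0]
def sil(f,parts,q,S=4):
    im=np.zeros((480,640),np.uint8)
    for P in parts:
        h=cv2.convexHull(proj(f,place(P,q)).astype(np.float32))
        cv2.fillConvexPoly(im,np.round(h*16).astype(np.int32),255,cv2.LINE_AA,4)
    return im/255.
def fit(obs,parts,q0):
    obs=[(f,cv2.GaussianBlur(m.astype(np.float32),(0,0),1.2)) for f,m in obs]
    def c(q): return sum(((cv2.GaussianBlur(sil(f,parts,q),(0,0),1.2)-m)**2).sum() for f,m in obs)
    q0=np.array(q0,float);best=None
    for k in range(3):
        r=minimize(c,q0,method='Nelder-Mead',options=dict(initial_simplex=np.r_[[q0],q0+np.diag([15,15,.15])/(k+1)],xatol=.02,fatol=.05,maxiter=300));q0=r.x
    return r.x,r.fun
def mask(th,n,f,xy,z):
    best=[o for o in outline_of(th,n) if np.linalg.norm(ground(f,[o['position'][::-1]],z)[0,:2]-xy)<60]
    return best[0]['mask'] if best else None
def rel(q,d):
    """terminal_head in dock frame, angle"""
    h=np.array(q[:2])+75*np.array([np.cos(q[2]),np.sin(q[2])])-d[:2];c,s=np.cos(d[2]),np.sin(d[2])
    return np.array([c*h[0]+s*h[1],-s*h[0]+c*h[1],q[2]-d[2]])
E
python3 - <<'E'
from h import *
F={n:grab_frame(n) for n in('top','scene')}
for th,parts,xy,q0 in [('terminal',TERM,(500,-152),(500,-152,1.5)),('dock',DOCK,(552,165),(550,160,1.5))]:
    M={n:mask(th,n,F[n],xy,30) for n in F}
    for ns in (['top'],['scene'],['top','scene']):
        try:
            q,c=fit([(F[n],M[n]) for n in ns],parts,q0);print(th,ns,q.round(3),c)
        except Exception as e: print(th,ns,e)
    np.save(th+'.npy',q)
    for n in F:
        for P in parts:
            h=cv2.convexHull(proj(F[n],place(P,q)).astype(np.float32));cv2.polylines(F[n]['color'],[np.round(h*16).astype(np.int32)],True,(255,0,0),1,cv2.LINE_AA,4)
t,d=np.load('terminal.npy'),np.load('dock.npy');print('rel',rel(t,d))
b=place(np.array([[38,0,50.]]),d);print('button',b,[proj(F[n],b) for n in F])
a=cv2.resize(F['top']['color'][190:330,200:520],None,fx=2.5,fy=2.5);b=cv2.resize(F['scene']['color'][160:380,120:400],None,fx=1,fy=1)
c=np.zeros((580,800,3),np.uint8);c[:350]=a;c[350:570,:280]=b;cv2.imwrite('pics/fit.png',c[:,:,::-1])
s=get_state();print(R.from_quat(s['tcp_rot']).as_matrix().round(3));print(F['top'].keys(),[proj(F[n],s['eef_pos']) for n in F])
for n in F:
    o=mask('lock_button_top',n,F[n],(547,194),50);
    if o is not None: r,cc=np.nonzero(o);print('btn',n,ground(F[n],[[cc.mean(),r.mean()]],50))
E
```

```text
terminal ['top'] [ 502.135 -149.347    1.671] 22.00952959100328
terminal ['scene'] [ 501.982 -146.032    1.659] 18.35531589009352
terminal ['top', 'scene'] [ 502.161 -147.333    1.662] 77.28290376334556
dock ['top'] [544.647 154.174   1.46 ] 44.48205735473708
dock ['scene'] [544.353 156.96    1.461] 87.06680858962326
dock ['top', 'scene'] [544.504 155.267   1.461] 158.66322940535167
rel [-2.31935462e+02  2.38911704e+01  2.01440187e-01]
button [[548.67366308 193.03789855  50.        ]] [array([[269.33942415, 253.3667441 ]]), array([[330.1741802 , 199.91227361]])]
[[ 0.     0.347  0.938]
 [ 0.     0.938 -0.347]
 [-1.     0.     0.   ]]
dict_keys(['color', 'fx', 'fy', 'cx', 'cy', 'rvec', 'tvec']) [array([[ 19.14207383, 468.69756174]]), array([[326.70288967, -25.58222133]])]
btn scene [[542.61530084 203.37982955  50.        ]]
```

View pics/fit.png

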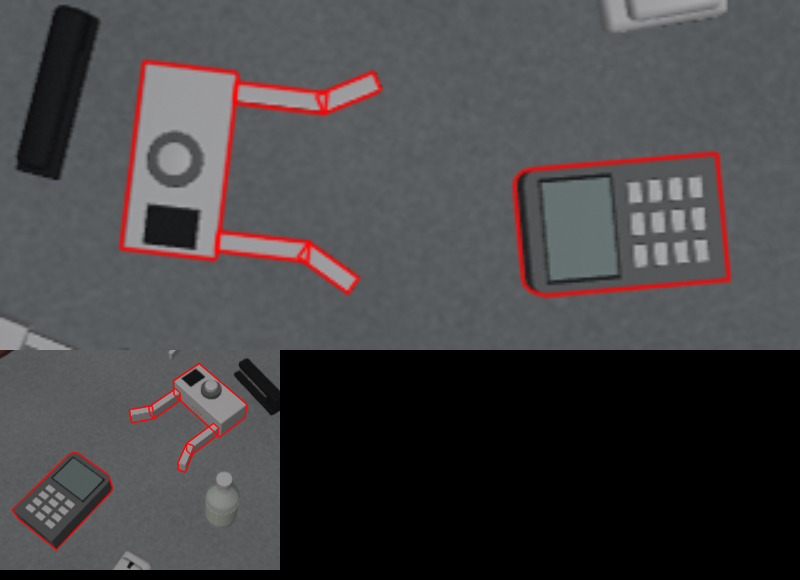

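The overlay fits both things well: terminal in the top crop at (520–730,155–295), dock at (120–380,60–290). The dock's size confirms it is the larger one. In the dock frame the head is at x=-232, y=+24, angle +0.20. I'll push with the two part-open fingers flat on the tail face.

servo_tool:
  increments:
    - [0.06, [0, -0.0204, 0.0318], [0, 0, 0]]
    - [0.06, [0, -0.0204, 0.0318], [0, 0, 0]]
    - [0.06, [0, -0.0204, 0.0318], [0, 0, 0]]
    - [0.06, [0, -0.0204, 0.0318], [0, 0, 0]]
    - [0.06, [0, -0.0204, 0.0318], [0, 0, 0]]
    - [0.06, [0, -0.0204, 0.0318], [0, 0, 0]]
    - [0.06, [0, -0.0204, 0.0318], [0, 0, 0]]
    - [0.06, [0, -0.0204, 0.0318], [0, 0, 0]]
    - [0.06, [0, -0.0204, 0.0318], [0, 0, 0]]
    - [0.06, [0, -0.0204, 0.0318], [0, 0, 0]]
    - [0.06, [0, -0.0204, 0.0318], [0, 0, 0]]
    - [0.06, [0, -0.0204, 0.0318], [0, 0, 0]]
    - [0.06, [0, 0, 0], [0.12, 0, 0]]
    - [0.06, [0, 0, 0], [0.12, 0, 0]]
    - [0.06, [0, 0, 0], [0.12, 0, 0]]
    - [0.06, [0, 0, 0], [0.12, 0, 0]]
    - [0.06, [0, 0, 0], [0.12, 0, 0]]
    - [0.06, [0, 0, 0], [0.12, 0, 0]]
    - [0.06, [0, 0, 0], [0.12, 0, 0]]
    - [0.06, [0, 0, 0], [0.12, 0, 0]]

```text
clock: 2.77
eef_pos: [481.3, 200.5, 231.4]
tcp_rot: [0.434, 0.558, -0.434, 0.558]
force: [-0.3, -0.5, 0.5]
gripper_width: 59.9
```

```bash
cat >> h.py <<'E'
def tool():
    s=get_state();M=R.from_quat(s['tcp_rot']).as_matrix();return np.array(s['eef_pos']),M,np.arctan2(-M[1,2],-M[0,2]),s  # yaw of -z
def goto(pos,yaw):
    """shift in tool axes (mm), turn about tool x to reach pos with -z at yaw"""
    p,M,y,s=tool();d=M.T@(np.array(pos)-p);w=-((yaw-y+np.pi)%(2*np.pi)-np.pi)
    print('t %.2f'%s['clock'],'tcp',p.round(1),'yaw',round(y,3),'tilt',M[:,0].round(3),'F',s['force'].round(2),'w',round(s['gripper_width'],1),'j6',s['joints'][5].round(2),'| shift',d.round(1),'turn',round(w,3))
def tp(q,b,l=0): # point b behind the tail centre
    c,s=np.cos(q[2]),np.sin(q[2]);return np.array([q[0]-(75+b)*c-l*s,q[1]-(75+b)*s+l*c])
E
python3 - <<'E'
from h import *
t=np.load('terminal.npy');goto([*tp(t,60),150],t[2])
E
```

```text
t 2.77 tcp [481.3 200.5 231.4] yaw 1.821 tilt [ 0.  0. -1.] F [-0.34 -0.48  0.46] w 59.9 j6 1.46 | shift [ 81.3 -87.1 475.5] turn 0.158
```

servo_tool:
  increments:
    - [0.06, [0, 0, 0], [0.079, 0, 0]]
    - [0.06, [0, 0, 0], [0.079, 0, 0]]
    - [0.06, [0.0058, -0.0008, 0.0345], [0, 0, 0]]
    - [0.06, [0.0058, -0.0008, 0.0345], [0, 0, 0]]
    - [0.06, [0.0058, -0.0008, 0.0345], [0, 0, 0]]
    - [0.06, [0.0058, -0.0008, 0.0345], [0, 0, 0]]
    - [0.06, [0.0058, -0.0008, 0.0345], [0, 0, 0]]
    - [0.06, [0.0058, -0.0008, 0.0345], [0, 0, 0]]
    - [0.06, [0.0058, -0.0008, 0.0345], [0, 0, 0]]
    - [0.06, [0.0058, -0.0008, 0.0345], [0, 0, 0]]
    - [0.06, [0.0058, -0.0008, 0.0345], [0, 0, 0]]
    - [0.06, [0.0058, -0.0008, 0.0345], [0, 0, 0]]
    - [0.06, [0.0058, -0.0008, 0.0345], [0, 0, 0]]
    - [0.06, [0.0058, -0.0008, 0.0345], [0, 0, 0]]
    - [0.06, [0.0058, -0.0008, 0.0345], [0, 0, 0]]
    - [0.06, [0.0058, -0.0008, 0.0345], [0, 0, 0]]
    - [0.06, [0, 0, 0], [0, 0, 0]]

```text
clock: 4.18
eef_pos: [516.5, -286.4, 148.2]
tcp_rot: [0.476, 0.523, -0.476, 0.523]
force: [0.9, 0.2, 0.2]
gripper_width: 59.9
```

```bash
python3 - <<'E'
from h import *
t=np.load('terminal.npy');goto([*tp(t,60),10],t[2])
f=grab_frame('top');cv2.imwrite('pics/pre.png',cv2.resize(f['color'][150:400,200:640],None,fx=1.8,fy=1.8)[:,:,::-1])
E
```

```text
t 4.18 tcp [ 516.5 -286.4  148.2] yaw 1.664 tilt [-0.001 -0.001 -1.   ] F [0.94 0.23 0.22] w 59.9 j6 0.75 | shift [138.2  -1.4  -4.9] turn 0.002
```

View pics/pre.png

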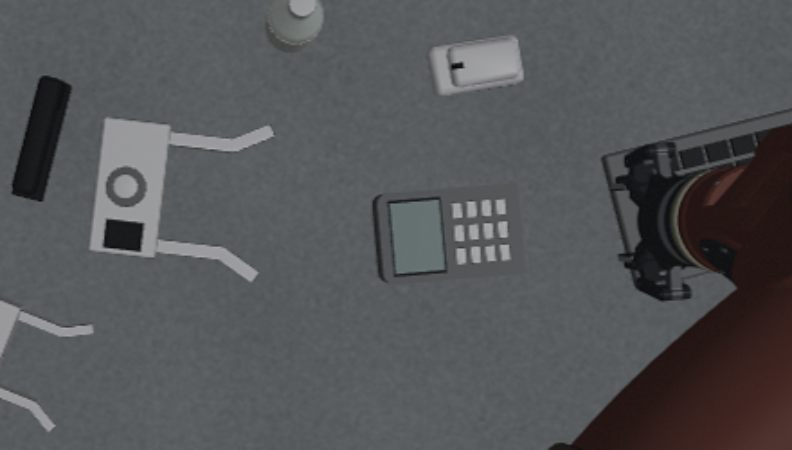

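servo_tool:
  increments:
    - [0.06, [0, 0, -0.0175], [0, 0, 0]]
    - [0.06, [0, 0, -0.0175], [0, 0, 0]]
    - [0.06, [0.03, 0, 0], [0, 0, 0]]
    - [0.06, [0.03, 0, 0], [0, 0, 0]]
    - [0.06, [0.03, 0, 0], [0, 0, 0]]
    - [0.06, [0.03, 0, 0], [0, 0, 0]]
    - [0.06, [0.018, 0, 0], [0, 0, 0]]
    - [0.06, [0, 0, 0], [0, 0, 0]]
    - [0.06, [0, 0, 0], [0, 0, 0]]

```text
clock: 4.98
eef_pos: [513.5, -245.2, 11.9]
tcp_rot: [0.475, 0.525, -0.475, 0.523]
force: [0.1, -1.0, 0.7]
gripper_width: 60.0
```

```bash
python3 - <<'E'
from h import *
t=np.load('terminal.npy');goto([*tp(t,12),10],t[2])
E
```

```text
t 4.98 tcp [ 513.5 -245.2   11.9] yaw 1.67 tilt [-0.001  0.001 -1.   ] F [ 0.12 -1.    0.72] w 60.0 j6 0.8 | shift [  2.   -2.3 -11.5] turn 0.007
```

servo_tool:
  increments:
    - [0.06, [0.001, -0.002, -0.004], [0.007, 0, 0]]
    - [0.06, [0, 0, -0.004], [0, 0, 0]]
    - [0.06, [0, 0, -0.004], [0, 0, 0]]
    - [0.06, [0, 0, -0.003], [0, 0, 0]]
    - [0.06, [0, 0, -0.003], [0, 0, 0]]
    - [0.06, [0, 0, 0], [0, 0, 0]]

```text
clock: 5.48
eef_pos: [510.6, -228.3, 11.7]
tcp_rot: [0.477, 0.522, -0.477, 0.523]
force: [-0.7, -0.4, -0.2]
gripper_width: 60.0
```

```bash
cat > look.py <<'E'
from h import *
import sys
def look(z=10,b=None):
    t=np.load('terminal.npy');d=np.load('dock.npy');F={n:grab_frame(n) for n in('top','scene')};obs=[]
    for n in F:
        m=mask('terminal',n,F[n],t[:2],30)
        if m is not None:
            q,c=fit([(F[n],m)],TERM,t);print(n,q.round(3),round(c),'rel',rel(q,d).round(3))
            if c<250: obs.append((F[n],m))
    if obs:
        q,c=fit(obs,TERM,t);print('both',q.round(3),round(c),'rel',rel(q,d).round(3));np.save('terminal.npy',q)
    else: q=t
    p,M,y,s=tool();c_,s_=np.cos(q[2]),np.sin(q[2]);e=p[:2]-q[:2]
    print('tool in terminal: behind tail',round(-(e@[c_,s_])-75,1),'lat',round(e@[-s_,c_],1),'yaw diff',round(y-q[2],3))
    e=p[:2]-d[:2];print('tool in dock',(e@[np.cos(d[2]),np.sin(d[2])]).round(1),(e@[-np.sin(d[2]),np.cos(d[2])]).round(1),'yaw',round(y-d[2],3))
    goto([*tp(q,11),z],y)
look()
E
python3 look.py
```

```text
top [ 501.153 -144.338    1.66 ] 46 rel [-2.29036e+02  2.50560e+01  1.99000e-01]
scene [ 501.929 -136.958    1.665] 659 rel [-2.21686e+02  2.54380e+01  2.04000e-01]
both [ 501.153 -144.338    1.66 ] 46 rel [-2.29036e+02  2.50560e+01  1.99000e-01]
tool in terminal: behind tail 9.7 lat -1.5 yaw diff 0.002
tool in dock -385.3 -8.0 yaw 0.201
t 5.68 tcp [ 510.2 -228.6   11. ] yaw 1.662 tilt [-0.  0. -1.] F [0.3  1.21 0.12] w 60.1 j6 0.82 | shift [ 1.  -1.5  1.3] turn -0.0
```

servo_tool:
  increments:
    - [0.06, [0, -0.003, -0.0042], [0.035, 0, 0]]
    - [0.06, [0, -0.003, -0.0042], [0.035, 0, 0]]
    - [0.06, [0, -0.003, -0.0042], [0.035, 0, 0]]
    - [0.06, [0, -0.003, -0.0042], [0.035, 0, 0]]
    - [0.06, [0, -0.003, -0.0042], [0.035, 0, 0]]
    - [0.06, [0, -0.003, -0.0042], [0.035, 0, 0]]
    - [0.06, [0, -0.003, -0.0042], [0.035, 0, 0]]
    - [0.06, [0, -0.003, -0.0042], [0.035, 0, 0]]
    - [0.06, [0, -0.003, -0.0042], [0.035, 0, 0]]
    - [0.06, [0, -0.003, -0.0042], [0.035, 0, 0]]
    - [0.06, [0, 0, 0], [0, 0, 0]]

```text
clock: 6.6
eef_pos: [482.8, -184.4, 10.9]
tcp_rot: [-0.561, -0.431, 0.561, -0.431]
force: [-0.1, 0.3, 0.2]
gripper_width: 59.8
```

```bash
python3 look.py
```

```text
top [ 504.908 -102.287    1.31 ] 91 rel [-1.86197e+02 -1.77000e-01 -1.51000e-01]
scene [505.09  -97.984   1.308] 137 rel [-1.81922e+02 -3.20000e-02 -1.53000e-01]
both [ 505.105 -100.231    1.309] 269 rel [-1.8414e+02 -2.1300e-01 -1.5200e-01]
tool in terminal: behind tail 12.7 lat -1.0 yaw diff 0.004
tool in dock -345.1 23.4 yaw -0.148
t 6.80 tcp [ 483.4 -185.2   11.1] yaw 1.313 tilt [ 0.  0. -1.] F [-0.11  0.36  0.37] w 60.0 j6 1.21 | shift [ 1.1 -1.  -1.7] turn -0.0
```

servo_tool:
  increments:
    - [0.06, [0, -0.001, -0.005], [0, 0, 0]]
    - [0.06, [0, 0, -0.005], [0, 0, 0]]
    - [0.06, [0, 0, -0.005], [0, 0, 0]]
    - [0.06, [0, 0, -0.005], [0, 0, 0]]
    - [0.06, [0, 0, -0.005], [0, 0, 0]]
    - [0.06, [0, 0, -0.005], [0, 0, 0]]
    - [0.06, [0, 0, -0.005], [0, 0, 0]]
    - [0.06, [0, 0, -0.005], [0, 0, 0]]
    - [0.06, [0, 0, -0.005], [0, 0, 0]]
    - [0.06, [0, 0, -0.005], [0, 0, 0]]
    - [0.06, [0, 0, -0.005], [0, 0, 0]]
    - [0.06, [0, 0, -0.005], [0, 0, 0]]
    - [0.06, [0, 0, -0.003], [0, 0, 0]]
    - [0.06, [0, 0, 0], [0, 0, 0]]

```text
clock: 7.97
eef_pos: [498.5, -123.0, 10.9]
tcp_rot: [0.56, 0.432, -0.56, 0.431]
force: [0.3, 0.3, -1.1]
gripper_width: 60.0
```

```bash
python3 look.py
```

```text
top [519.564 -40.6     1.31 ] 77 rel [-123.278   -8.004   -0.151]
both [519.564 -40.6     1.31 ] 77 rel [-123.278   -8.004   -0.151]
tool in terminal: behind tail 10.8 lat -1.0 yaw diff 0.002
tool in dock -282.4 15.3 yaw -0.149
t 8.17 tcp [ 498.3 -123.8   11. ] yaw 1.312 tilt [-0.  0. -1.] F [-0.03  0.39  0.67] w 59.8 j6 1.33 | shift [ 1.  -1.   0.2] turn -0.0
```

servo_tool:
  increments:
    - [0.06, [0, 0, -0.005], [0, 0, 0]]
    - [0.06, [0, 0, -0.005], [0, 0, 0]]
    - [0.06, [0, 0.0026, -0.004], [-0.03, 0, 0]]
    - [0.06, [0, 0.0026, -0.004], [-0.03, 0, 0]]
    - [0.06, [0, 0.0026, -0.004], [-0.03, 0, 0]]
    - [0.06, [0, 0.0026, -0.004], [-0.03, 0, 0]]
    - [0.06, [0, 0.0026, -0.004], [-0.029, 0, 0]]
    - [0.06, [0, 0, -0.003], [0, 0, 0]]
    - [0.06, [0, 0, 0], [0, 0, 0]]

```text
clock: 8.92
eef_pos: [518.2, -93.5, 11.1]
tcp_rot: [0.527, 0.472, -0.526, 0.472]
force: [-0.5, -0.8, 0.3]
gripper_width: 59.9
```

```bash
python3 look.py
```

```text
top [526.912  -8.616   1.457] 119 rel [-8.9825e+01 -7.6400e-01 -4.0000e-03]
scene [527.486  -1.712   1.458] 701 rel [-8.2899e+01 -5.0500e-01 -3.0000e-03]
both [526.912  -8.616   1.457] 119 rel [-8.9825e+01 -7.6400e-01 -4.0000e-03]
tool in terminal: behind tail 11.0 lat -0.7 yaw diff 0.003
tool in dock -250.8 -0.9 yaw -0.0
t 9.12 tcp [517.9 -94.1  11.1] yaw 1.461 tilt [-0.  0. -1.] F [ 0.48 -1.12 -0.49] w 60.1 j6 1.25 | shift [ 1.1 -0.7  0. ] turn -0.0
```

Aligned to within 1 mm and 0.004 rad, so I'll push straight in.

servo_tool:
  increments:
    - [0.06, [0, -0.0005, -0.005], [0, 0, 0]]
    - [0.06, [0, 0, -0.005], [0, 0, 0]]
    - [0.06, [0, 0, -0.005], [0, 0, 0]]
    - [0.06, [0, 0, -0.005], [0, 0, 0]]
    - [0.06, [0, 0, -0.005], [0, 0, 0]]
    - [0.06, [0, 0, -0.005], [0, 0, 0]]
    - [0.06, [0, 0, -0.005], [0, 0, 0]]
    - [0.06, [0, 0, -0.005], [0, 0, 0]]
    - [0.06, [0, 0, -0.005], [0, 0, 0]]
    - [0.06, [0, 0, -0.005], [0, 0, 0]]
    - [0.06, [0, 0, -0.005], [0, 0, 0]]
    - [0.06, [0, 0, -0.005], [0, 0, 0]]
    - [0.06, [0, 0, -0.005], [0, 0, 0]]
    - [0.06, [0, 0, -0.005], [0, 0, 0]]
    - [0.06, [0, 0, -0.005], [0, 0, 0]]
    - [0.06, [0, 0, -0.005], [0, 0, 0]]
    - [0.06, [0, 0, 0], [0, 0, 0]]

```text
clock: 10.53
eef_pos: [526.2, -13.5, 11.0]
tcp_rot: [0.527, 0.472, -0.526, 0.472]
force: [0.3, -0.1, 0.3]
gripper_width: 60.0
```

```bash
python3 look.py
```

```text
tool in terminal: behind tail -69.0 lat 0.1 yaw diff 0.004
tool in dock -170.8 -0.4 yaw -0.0
t 10.73 tcp [526.2 -14.5  11. ] yaw 1.461 tilt [-0.  0. -1.] F [-0.39 -0.48 -0.52] w 60.4 j6 1.4 | shift [ 0.9 -0.2 80. ] turn -0.0
```

servo_tool:
  increments:
    - [0.06, [0, 0, -0.002], [0, 0, 0]]
    - [0.06, [0, 0, -0.002], [0, 0, 0]]
    - [0.06, [0, 0, -0.002], [0, 0, 0]]
    - [0.06, [0, 0, -0.002], [0, 0, 0]]
    - [0.06, [0, 0, -0.001], [0, 0, 0]]
    - [0.06, [0, 0, 0], [0, 0, 0]]

```text
clock: 11.23
eef_pos: [527.3, -5.3, 11.1]
tcp_rot: [0.527, 0.472, -0.527, 0.472]
force: [0.5, 1.4, 0.6]
gripper_width: 60.2
```

servo_tool:
  increments:
    - [0.06, [0, 0, -0.001], [0, 0, 0]]
    - [0.06, [0, 0, 0], [0, 0, 0]]

```text
clock: 11.4
eef_pos: [527.4, -4.5, 11.1]
tcp_rot: [0.527, 0.472, -0.527, 0.472]
force: [0.1, 0.4, 0.2]
gripper_width: 60.2
```

servo_tool:
  increments:
    - [0.06, [0, 0, -0.001], [0, 0, 0]]
    - [0.06, [0, 0, 0], [0, 0, 0]]

```text
clock: 11.57
eef_pos: [527.5, -3.9, 11.1]
tcp_rot: [-0.527, -0.472, 0.527, -0.472]
force: [-0.3, -1.9, -0.5]
gripper_width: 60.0
```

servo_tool:
  increments:
    - [0.06, [0, 0, -0.001], [0, 0, 0]]
    - [0.06, [0, 0, -0.001], [0, 0, 0]]
    - [0.06, [0, 0, 0], [0, 0, 0]]

```text
clock: 11.82
eef_pos: [527.6, -3.8, 11.2]
tcp_rot: [-0.526, -0.47, 0.528, -0.473]
force: [-3.4, -13.1, -1.8]
gripper_width: 60.5
```

```bash
python3 - <<'E'
import numpy as np;d=np.load('dock.npy');np.save('terminal.npy',[d[0]-78*np.cos(d[2]),d[1]-78*np.sin(d[2]),d[2]])
E
python3 look.py
```

```text
top [537.26   87.353   1.457] 350 rel [ 6.701e+00 -5.080e-01 -3.000e-03]
scene [535.025  87.766   1.537] 1045 rel [6.648 7.726 0.076]
tool in terminal: behind tail 7.0 lat -0.6 yaw diff -0.001
tool in dock -160.0 -0.6 yaw -0.001
t 12.02 tcp [527.5  -3.8  11.2] yaw 1.46 tilt [-0.001 -0.004 -1.   ] F [ -3.29 -12.83  -0.45] w 59.9 j6 1.43 | shift [ 1.2 -0.6  4. ] turn -0.0
```

The force rose to 13 N and motion stopped, with the tool 160 mm before the stop (75+75+10): seated. I'll back off, rise and look.

servo_tool:
  increments:
    - [0.06, [0, 0, 0.003], [0, 0, 0]]
    - [0.06, [0, 0, 0.01], [0, 0, 0]]
    - [0.06, [0, 0, 0.02], [0, 0, 0]]
    - [0.06, [-0.03, 0, 0.01], [0, 0, 0]]
    - [0.0, [-0.035, 0, 0], [0, 0, 0]]
    - [0.0, [-0.035, 0, 0], [0, 0, 0]]
    - [0.0, [-0.035, 0, 0], [0, 0, 0]]
    - [0.0, [0, 0, 0], [0, 0, 0]]
    - [0.0, [0, 0, 0], [0, 0, 0]]

```text
clock: 12.77
eef_pos: [524.5, -45.2, 148.6]
tcp_rot: [0.528, 0.47, -0.526, 0.473]
force: [0.8, 0.1, -0.7]
gripper_width: 0.4
```

```bash
python3 look.py; python3 - <<'E'
from h import *
d=np.load('dock.npy');t=np.load('terminal.npy');out=[]
for n in('top','scene'):
    f=grab_frame(n);im=f['color'].copy()
    b=place(np.array([[38,0,z] for z in(50,55,60,65,70)]),d);print(n,proj(f,b).round(1).tolist())
    for o in outline_of('lock_button_top',n): print(n,o['conf'],o['position'],cv2.boundingRect(o['mask'].astype(np.uint8)))
    for P in TERM:
        h=cv2.convexHull(proj(f,place(P,t)).astype(np.float32));cv2.polylines(im,[np.round(h*16).astype(np.int32)],True,(255,0,0),1,cv2.LINE_AA,4)
    r,c=(190,230) if n=='top' else (150,220);out.append(cv2.resize(im[r:r+150,c:c+200],None,fx=2,fy=2))
    out.append(cv2.resize(f['color'][r:r+150,c:c+200],None,fx=2,fy=2))
cv2.imwrite('pics/home.png',np.vstack([np.hstack(out[:2]),np.hstack(out[2:])])[:,:,::-1])
goto([*place(np.array([[38,0,0.]]),d)[0,:2],100],d[2])
E
```

```text
top [535.968  79.719   1.467] 33 rel [-1.03   0.633  0.006]
scene [534.967  82.784   1.494] 82 rel [1.866 4.024 0.033]
both [535.873  81.205   1.468] 147 rel [0.436 0.997 0.007]
tool in terminal: behind tail 51.2 lat 0.8 yaw diff -0.007
tool in dock -200.7 0.3 yaw -0.0
t 12.97 tcp [522.2 -44.2 144.5] yaw 1.461 tilt [-0.002  0.001 -1.   ] F [ 0.17 -0.15  0.42] w 0.1 j6 1.35 | shift [134.6   0.8 -40.1] turn -0.0
top [[269.3, 253.4], [269.2, 253.3], [269.0, 253.2], [268.8, 253.1], [268.7, 253.0]]
top 0.52 [338.5, 188.8] (182, 337, 10, 10)
top 0.5 [252.3, 269.1] (263, 247, 14, 14)
scene [[330.2, 199.9], [330.2, 198.3], [330.3, 196.8], [330.4, 195.2], [330.4, 193.6]]
scene 0.64 [122.7, 322.1] (317, 119, 9, 8)
scene 0.63 [194.6, 329.0] (325, 191, 13, 11)
t 13.17 tcp [522.5 -44.3 145.2] yaw 1.461 tilt [-0.001  0.001 -1.   ] F [-0.68  0.23  0.39] w -0.1 j6 1.35 | shift [  45.3    0.  -238.7] turn 0.0
```

View pics/home.png

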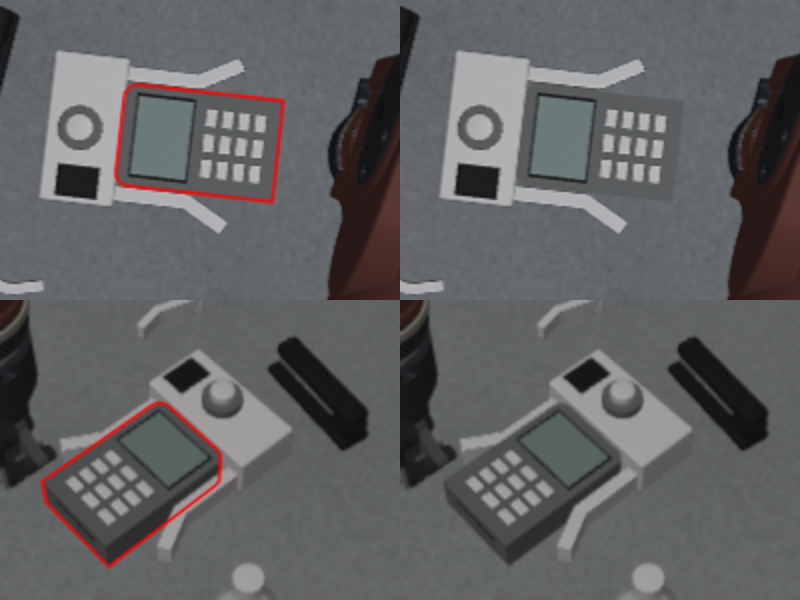

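The picture shows the terminal seated between the guides (top crop (120–285,85–200)), its head against the block. The button is at (80,127), standing up to about z = 65. Now over the button.

servo_tool:
  increments:
    - [0.0, [0, 0, -0.0341], [0, 0, 0]]
    - [0.0, [0, 0, -0.0341], [0, 0, 0]]
    - [0.0, [0, 0, -0.0341], [0, 0, 0]]
    - [0.0, [0, 0, -0.0341], [0, 0, 0]]
    - [0.0, [0, 0, -0.0341], [0, 0, 0]]
    - [0.0, [0, 0, -0.0341], [0, 0, 0]]
    - [0.0, [0, 0, -0.0341], [0, 0, 0]]
    - [0.0, [0.02, 0, 0], [0, 0, 0]]
    - [0.0, [0.02, 0, 0], [0, 0, 0]]
    - [0.0, [0.02, 0, 0], [0, 0, 0]]
    - [0.0, [0, 0, 0], [0, 0, 0]]
    - [0.0, [0, 0, 0], [0, 0, 0]]

```text
clock: 14.17
eef_pos: [548.1, 192.8, 85.1]
tcp_rot: [-0.526, -0.472, 0.527, -0.471]
force: [0.9, 0.7, 0.4]
gripper_width: 0.4
```

```bash
python3 - <<'E'
from h import *
d=np.load('dock.npy');goto([*place(np.array([[38,0,0.]]),d)[0,:2],65],d[2])
f=grab_frame('scene');cv2.imwrite('pics/btn.png',cv2.resize(f['color'][120:270,220:420],None,fx=3,fy=3)[:,:,::-1])
E
```

```text
t 14.17 tcp [548.1 192.8  85.1] yaw 1.461 tilt [-0.003 -0.    -1.   ] F [0.93 0.66 0.4 ] w 0.4 j6 1.79 | shift [20.1  0.6 -0.4] turn 0.0
```

View pics/btn.png

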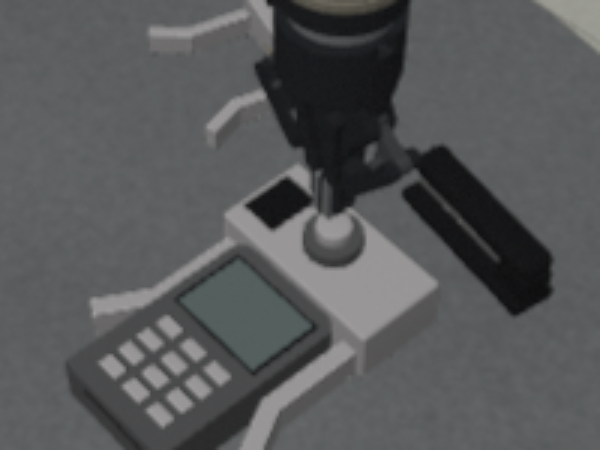

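The fingertips (crop (330,213)) hover just above the button cap at (332,232). I'll descend in small steps, watching the force.

servo_tool:
  increments:
    - [0.0, [0.005, 0, 0], [0, 0, 0]]
    - [0.0, [0.005, 0, 0], [0, 0, 0]]
    - [0.0, [0.004, 0, 0], [0, 0, 0]]
    - [0.0, [0, 0, 0], [0, 0, 0]]

```text
clock: 14.55
eef_pos: [548.9, 192.7, 71.5]
tcp_rot: [-0.527, -0.472, 0.527, -0.472]
force: [0.1, -0.6, 0.5]
gripper_width: -0.1
```

servo_tool:
  increments:
    - [0.0, [0.002, 0, 0], [0, 0, 0]]
    - [0.0, [0.002, 0, 0], [0, 0, 0]]
    - [0.0, [0, 0, 0], [0, 0, 0]]

```text
clock: 14.8
eef_pos: [549.3, 192.8, 67.9]
tcp_rot: [0.527, 0.472, -0.527, 0.472]
force: [0.6, 0.1, 1.5]
gripper_width: -0.1
```

servo_tool:
  increments:
    - [0.0, [0.002, 0, 0], [0, 0, 0]]
    - [0.0, [0, 0, 0], [0, 0, 0]]

```text
clock: 14.97
eef_pos: [549.4, 192.9, 66.2]
tcp_rot: [0.527, 0.472, -0.527, 0.472]
force: [-0.4, -1.1, 2.5]
gripper_width: 0.2
```

servo_tool:
  increments:
    - [0.0, [0.002, 0, 0], [0, 0, 0]]
    - [0.0, [0, 0, 0], [0, 0, 0]]

```text
clock: 15.13
eef_pos: [549.4, 192.9, 64.2]
tcp_rot: [0.527, 0.472, -0.527, 0.472]
force: [-0.0, -0.1, 2.7]
gripper_width: 0.1
```

servo_tool:
  increments:
    - [0.0, [0.002, 0, 0], [0, 0, 0]]
    - [0.0, [0, 0, 0], [0, 0, 0]]

```text
clock: 15.3
eef_pos: [549.4, 192.8, 62.2]
tcp_rot: [0.527, 0.472, -0.527, 0.472]
force: [0.2, -0.8, 5.2]
gripper_width: 0.2
```

servo_tool:
  increments:
    - [0.0, [0.001, 0, 0], [0, 0, 0]]
    - [0.0, [0, 0, 0], [0, 0, 0]]

```text
clock: 15.47
eef_pos: [549.5, 192.9, 62.0]
tcp_rot: [0.527, 0.472, -0.526, 0.472]
force: [-1.8, -0.6, 8.0]
gripper_width: 0.5
```

servo_tool:
  increments:
    - [0.0, [0.001, 0, 0], [0, 0, 0]]
    - [0.0, [0, 0, 0], [0, 0, 0]]
    - [0.0, [0, 0, 0], [0, 0, 0]]

```text
clock: 15.72
eef_pos: [549.6, 192.9, 61.9]
tcp_rot: [0.527, 0.471, -0.526, 0.472]
force: [-5.3, -1.7, 16.6]
gripper_width: -0.2
```

The force climbs steeply and z stalls at 62, so the button is on its bottom stop. Next I retreat straight up and check.

servo_tool:
  increments:
    - [0.0, [-0.004, 0, 0], [0, 0, 0]]
    - [0.0, [-0.01, 0, 0], [0, 0, 0]]
    - [0.0, [-0.03, 0, 0], [0, 0, 0]]
    - [0.0, [-0.03, 0, 0], [0, 0, 0]]
    - [0.0, [-0.04, 0, 0], [0, 0, 0]]
    - [0.0, [-0.04, 0, 0], [0, 0, 0]]
    - [0.0, [0, 0.036, 0], [0, 0, 0]]
    - [0.0, [0, -0.036, 0], [0, 0, 0]]
    - [0.0, [0, -0.036, 0], [0, 0, 0]]
    - [0.0, [0, -0.036, 0], [0, 0, 0]]
    - [0.0, [0, -0.036, 0], [0, 0, 0]]
    - [0.0, [0, -0.036, 0], [0, 0, 0]]
    - [0.0, [0, 0, 0], [0, 0, 0]]

```text
clock: 16.8
eef_pos: [400.7, 209.4, 214.1]
tcp_rot: [-0.526, -0.473, 0.527, -0.472]
force: [0.3, -0.6, 0.7]
gripper_width: -0.2
```

```bash
python3 look.py; python3 - <<'E'
from h import *
out=[]
for n in('top','scene'):
    f=grab_frame(n);r,c=(140,190) if n=='top' else (150,200);out.append(cv2.resize(f['color'][r:r+200,c:c+260],None,fx=1.5,fy=1.5))
    for th in('lock_button_top','sanitiser','mouse','stapler'):
        for o in outline_of(th,n)[:2]: print(n,th,o['conf'],o['position'])
cv2.imwrite('pics/end.png',np.hstack(out)[:,:,::-1]);print(get_state()['force'],get_state()['eef_pos'])
E
```

```text
top [536.525  79.895   1.466] 62 rel [-0.794  0.009  0.005]
scene [534.844  83.455   1.485] 145 rel [2.54  3.537 0.024]
both [535.894  81.205   1.468] 243 rel [0.438 0.978 0.007]
tool in terminal: behind tail -188.5 lat 141.7 yaw diff -0.007
tool in dock 37.9 143.0 yaw -0.0
t 17.00 tcp [406.6 208.6 214.3] yaw 1.461 tilt [ 0.001  0.    -1.   ] F [ 0.81 -0.28 -0.5 ] w -0.3 j6 1.87 | shift [204.4 143.  198.5] turn -0.0
top lock_button_top 0.61 [252.4, 267.0]
top sanitiser 0.87 [160.7, 364.1]
top sanitiser 0.61 [259.7, 331.7]
top mouse 0.88 [185.5, 464.8]
top stapler 0.9 [229.5, 222.5]
scene lock_button_top 0.68 [310.9, 342.0]
scene lock_button_top 0.54 [121.9, 322.0]
scene sanitiser 0.92 [308.6, 341.9]
scene mouse 0.73 [394.2, 245.0]
scene stapler 0.71 [194.2, 376.8]
[-0.38804284 -0.25614019 -0.19676531] [406.15763778 208.58654955 214.02666602]
```

View pics/end.png

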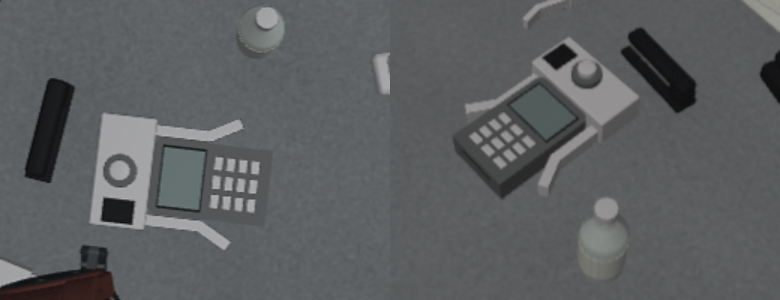

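The terminal is still home at about (160–270,145–225). The button at (120,170) is up again, the bystanders have not moved, and the arm is clear. Handing in.

```bash
python3 -c "
from rig import *
print(job_done(), get_state()['clock'])"
```

```text
the job is handed in; nothing more can be done
the job is handed in; nothing more can be done
```

I pushed the terminal along the desk into the larger dock until it met the back stop, pressed the lock button down and let it spring back, then handed the job in. By my last reading the clock was at about 17 s of the 67 s allowed; `job_done()` gives no verdict.

- **Terminal home:** when it met the stop, the force rose to 13 N and the tool stood 160 mm before the stop, about the distance expected when the terminal is home. The last fit of both pictures puts the head at x = +0.4 mm, y = +1.0 mm, angle 0.007 rad. The top camera alone gives x = -0.8 mm, y = 0.0 mm, angle 0.005 rad.
- **Scene camera disagreed:** on its own it gave x = +2.5 mm, y = +3.5 mm, angle 0.024 rad. The terminal is partly hidden by the dock in that view, so I trusted the top camera more. These values are also inside the limits.
- **Button:** it met the tool at about z = 68 mm and stopped at about z = 62 mm, with the force rising from 5 to 17 N. That fits the full 6 mm of travel. The last pictures show it up again.
- **Bystanders and arm:** the bottle, mouse and stapler stayed within a few pixels of where they started, and the arm ended clear of everything with no force on it.

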